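# Turn the piece carousel until the king faces front

## Task

On the wooden turntable four upright game pieces stand in holders, one of them clearly the biggest: the king. Push the turntable's rim or one of the short pegs along it with your fingertips and turn it gently, not flinging it, until the king stands right in front of the steel pointer on the table beside it, which marks the front; then take your hand away. Do not touch any of the four pieces, keep them all standing in their holders, and leave the cup, the box and the bottle beside it where they are.

Things in the scene. Friction and masses are not known exactly. Their poses are not given: they have to be found in the camera images.
- stand: fixed foot of the turntable; origin on the turning axis at table height, z up. Its -x axis points to the front, where a steel triangular pointer (32 mm tall, 142 to 185 mm from the axis, 36 mm wide at its outer end) aims at the axis, just outside the plate and below its top face. It may lie on any side of the turntable; at the start the king stands 40 to 180 degrees away from it
- plate: turning dark-wood plate, 270 mm diameter, top face 38 mm above the table; origin on the axis, 22 mm above the table. 8 upright round pegs on its top face, 12 mm diameter, 30 mm tall, centres 122 mm from the axis at 22.5 + k x 45 degrees from its x axis. King's holder on its -x axis, small holders on -y, +x, +y; fences 9 mm high, all within 81 mm of the axis. Flat and free between them and the pegs
- carousel (a joint): angle by which the plate has been turned since the start, rad, counter-clockwise seen from above; reads 0 at the start wherever the king is; no stops. Plain bearing: about 0.12 N m of dry friction (1 N at a peg) and 0.15 N m s of damping, so it stops almost at once when the push ends
- king: the king: biggest upright five-sided piece with a pointed top, pale wood, 46 mm wide, 58 mm tall, 17 mm thick; origin at the centre of its underside, on the plate's top face, 62 mm from the axis; its thin axis is its x, pointing along the radius; loose in its holder with about 2 mm of play
- pawn_a: small upright board-game piece, pale wood, five-sided with a pointed top, 30 mm wide, 38 mm tall, 13 mm thick; origin at the centre of its underside; stands loose in its own low holder on the plate, 62 mm from the turning axis
- pawn_b: small upright board-game piece, pale wood, five-sided with a pointed top, 30 mm wide, 38 mm tall, 13 mm thick; origin at the centre of its underside; stands loose in its own low holder on the plate, 62 mm from the turning axis
- pawn_c: small upright board-game piece, pale wood, five-sided with a pointed top, 30 mm wide, 38 mm tall, 13 mm thick; origin at the centre of its underside; stands loose in its own low holder on the plate, 62 mm from the turning axis
- cup: bystander, loose, leave alone: white cup, 72 mm diameter, 80 mm tall, origin at the centre of its underside
- piece_box: bystander, loose, leave alone: open wooden box, 130 x 100 mm, 45 mm tall, origin at the centre of its underside
- bottle: bystander, loose, leave alone: capped clear bottle, 66 mm diameter, 160 mm tall, origin at the centre of its underside
Not all that is in view belongs to the job. Leave any black look-alike of the pawn_c alone.

How it is judged:
By the outcome, as a careful person would: the job done as asked, in the order asked, and still so for the second after the job is handed in, with the robot touching nothing.
It also fails if it takes over 58 s, if anything falls off the work surface, if the arm or the gripper's body presses on something with over 40 N, if the wrist force passes 120 N, or if a joint passes its speed limit or range.

## Robot

A 6-joint arm with a two-finger parallel gripper is mounted at the origin on the work surface. World frame = base frame: x ahead of the robot, y to its left, z up, the work surface at z = 0. Lengths are in m, angles in rad, forces in N, time in s.
With the tool pointing down it reaches from about 0.35 to 0.95 m from the base axis. Payload 17.4 kg.
Tool frame: the origin (TCP) lies on the centre line of the jaws, within the pads' length; the fingertips stand 22 mm ahead of it and the grasp point (between the pads) lies 3 mm ahead of it; z points along the fingers, y is the direction in which the jaws open and shut (so a half turn about z gives the same grasp; the last joint's range is limited). The gripper opens to 93 mm and grips with 3 to 60 N. Pads are 15 mm wide; open, the fingers measure 128 mm over their backs; the gripper's body (75 mm by 188 mm) begins 65 mm behind the grasp point.
Start: joints at [-1.143, 0.116, 1.442, -0, 1.584, -0.038], TCP at [0.303, -0.603, 0.241] pointing down, gripper open.
Joint ranges: [-2.83, 2.83], [-0.83, 2.19], [0.07, 2.5], [-1.14, 4.28], [0.01, 3], [-2.97, 2.97]. Speed limits (rad/s): [1.89, 1.89, 2.22, 3.14, 3.14, 3.14].

## Interface

Orientations are given as a 3x3 rotation matrix whose columns are the frame's x, y, z axes.
In Python, from workcell import r, observe, camera, camera_model gives the robot as it stands. Calls block until the motion is done:
- r.move_to(position, orientation): joint-space move of the TCP to a pose.
- r.move_linear(position, attitude=None, max_speed=0.15, guard=None): straight line of the TCP; attitude=None keeps the orientation; max_speed is the mean speed in m/s. With guard (N) it stops when the force on the tool has changed by that much, and returns True; else False.
- r.movej(angles): joint-space move.
- r.command_gripper(opening): finger opening in m; the grip force is fixed at half the most; returns when the fingers have stopped.
- r.pause(seconds).
- r.inverse_kinematics(position, orientation): joint angles nearest the present ones, or None.
- observe(): the state.
- camera(name): name is "scene" or "side" or "wrist"; returns (picture, depth): 420x560x3 uint8, blue, green, red; 420x560 float32, m along the optical axis (not along the pixel's ray), 0 where there is no reading.
- camera_model(name): a dict with "fx", "fy", "cx", "cy" (pixels), "R" (3x3) and "t" (3): a world point X has camera coordinates R X + t. Camera axes: x right, y down, z forward; pixel columns grow to the right and rows downward; lengths in m; the calibration is good to about 2 mm. A picture is of the moment at which its call begins: read the wrist's pose just before it. camera_model takes no time and is no camera call; for the wrist camera it gives the pose at the moment of the call.
A pose or a line that the arm cannot do raises r.IKError and nothing moves.
- r.close_job(): hands the job in, once; it reports no verdict.
The state is a dict: "t": time; "joint_pos": joint angles; "qd": joint speeds; "joint_torque": joint torques, N m; "position": TCP position; "eef_rot": TCP orientation; "contact_force": force on the tool from outside, world axes, zero at the start; "moment": the same for the moment, N m; "opening": finger opening in m.
Only numpy, scipy, OpenCV 4.12 (cv2) and the standard library are available. Lean on these libraries where they do the work, as an engineer would, in place of code of your own. Each camera call takes 0.05 s, during which the arm holds its last target.

## Working session

There is one attempt and no reset: what is moved stays moved. The work goes in short steps, each a Python script; the robot and the scene stay as the last script left them, time stands still between calls to the robot, and variables do not carry over. Pictures are saved under pics/ and viewed, and the job is handed in when it is done.

```bash
ls; mkdir -p pics
python3 - <<'E'
from workcell import r, observe, camera, camera_model
import cv2,numpy as np
print(observe()["t"])
for n in ("scene","side"):
    im,d=camera(n); cv2.imwrite(f"pics/{n}0.png",im); np.save(f"{n}0.npy",d)
    m=camera_model(n); print(n,m)
E
```

```text
pics
0.0
scene {'fx': 457.56973266177243, 'fy': 457.56973266177243, 'cx': 278.3060211648957, 'cy': 205.67911432653696, 'R': array([[ 0.84996491,  0.5264316 , -0.02072259],
       [ 0.32935605, -0.56164839, -0.7589965 ],
       [-0.41119855,  0.63829528, -0.65076485]]), 't': array([-0.48195748, -0.15369089,  1.30028967])}
side {'fx': 388.4949564883899, 'fy': 388.4949564883899, 'cx': 272.8749603123881, 'cy': 213.93500149025212, 'R': array([[ 0.99437534, -0.10582451,  0.00434206],
       [-0.04671503, -0.47501106, -0.87873898],
       [ 0.09505464,  0.87359354, -0.47728288]]), 't': array([-0.54127074,  0.08511568,  1.01925339])}
```

View pics/scene0.png

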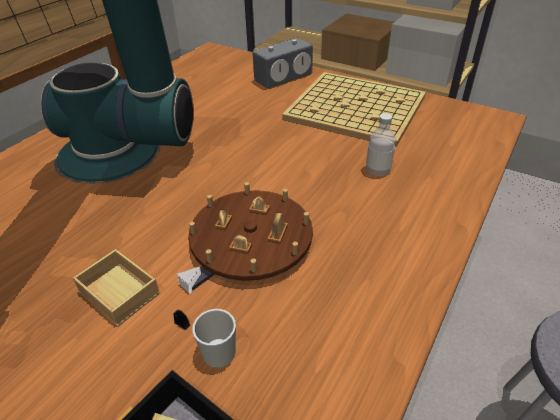

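View pics/side0.png

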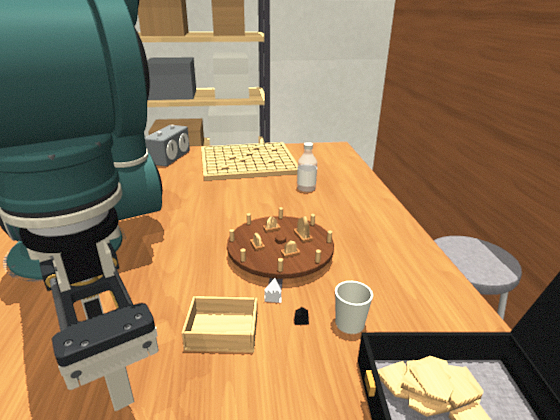

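The scene picture shows the turntable at about (250,230), the pointer at (195,278), the box at (117,285), the cup at (215,338), the bottle at (380,150) and the black look-alike at (181,319).
King candidates are the upright pieces at (278,228), (223,219), (259,205) and (240,242), plus the black one at (181,319). I take (278,228), the biggest, as the king, and will check it in a crop while measuring.

```bash
cat > h.py <<'E'
import cv2,numpy as np
from workcell import camera_model
def ray(n,u,v,z,m=None):
    m=m or camera_model(n)
    d=m["R"].T@np.array([(u-m["cx"])/m["fx"],(v-m["cy"])/m["fy"],1.])
    c=-m["R"].T@m["t"]; return c+d*(z-c[2])/d[2]
def cloud(n,d,m=None):
    m=m or camera_model(n)
    v,u=np.mgrid[:420,:560]
    P=np.stack([(u-m["cx"])/m["fx"]*d,(v-m["cy"])/m["fy"]*d,d],-1)
    return (P-m["t"])@m["R"]
E
python3 - <<'E'
from h import *
for n,(x0,y0,w,h) in {"scene":(165,170,165,130),"side":(215,195,130,115)}.items():
    im=cv2.imread(f"pics/{n}0.png"); c=cv2.resize(im[y0:y0+h,x0:x0+w],None,fx=4.5,fy=4.5,interpolation=cv2.INTER_CUBIC); cv2.imwrite(f"pics/{n}_crop.png",c)
    d=np.load(f"{n}0.npy"); P=cloud(n,d)
    hsv=cv2.cvtColor(im,cv2.COLOR_BGR2HSV)
    z=P[...,2]
    sub=np.zeros(z.shape,bool); sub[y0:y0+h,x0:x0+w]=True
    m=sub&(d>0)&(z>0.03)&(z<0.045)&(hsv[...,2]<120)
    m=m.astype(np.uint8)
    nn,l,s,ce=cv2.connectedComponentsWithStats(m); k=1+np.argmax(s[1:,4]); 
    pts=P[l==k]; 
    (c0,rad)=cv2.minEnclosingCircle(pts[:,:2].astype(np.float32)); print(n,"plate",c0,rad,np.median(pts[:,2]))
    # tall things above plate
    m=(sub&(d>0)&(z>0.047)&(np.hypot(P[...,0]-c0[0],P[...,1]-c0[1])<0.14)).astype(np.uint8)
    nn,l,s,ce=cv2.connectedComponentsWithStats(m)
    for k in range(1,nn):
        if s[k,4]<4: continue
        p=P[l==k]; q=np.median(p[:,:2],0)-c0; print(ce[k].round(),s[k,4],"r",np.hypot(*q).round(3),"ang",np.degrees(np.arctan2(q[1],q[0])).round(1),"zmax",p[:,2].max().round(3))
E
```

```text
scene plate (0.5514416098594666, -0.09001071751117706) 0.13511338829994202 0.0378717146633065
[247. 186.] 49 r 0.12 ang 127.1 zmax 0.07
[285. 193.] 45 r 0.12 ang 82.0 zmax 0.07
[210. 199.] 49 r 0.119 ang 173.0 zmax 0.07
[259. 203.] 145 r 0.06 ang 103.5 zmax 0.076
[223. 217.] 119 r 0.06 ang -159.9 zmax 0.078
[277. 225.] 271 r 0.065 ang 7.2 zmax 0.096
[306. 217.] 48 r 0.122 ang 36.5 zmax 0.071
[250. 225.] 87 r 0.001 ang 19.2 zmax 0.052
[193. 227.] 55 r 0.12 ang -141.3 zmax 0.07
[240. 242.] 193 r 0.065 ang -72.4 zmax 0.077
[280. 238.] 4 r 0.078 ang -1.6 zmax 0.05
[275. 239.] 10 r 0.069 ang -6.8 zmax 0.049
[295. 247.] 54 r 0.124 ang -8.1 zmax 0.07
[209. 254.] 65 r 0.122 ang -96.0 zmax 0.07
[253. 264.] 63 r 0.124 ang -51.7 zmax 0.069
side plate (0.5321922302246094, -0.14549046754837036) 0.11890953034162521 0.03354029532843951
[271. 222.] 110 r 0.115 ang 88.2 zmax 0.077
[303. 228.] 240 r 0.101 ang 39.2 zmax 0.098
[278. 226.] 4 r 0.116 ang 78.8 zmax 0.049
[231. 233.] 45 r 0.123 ang 144.9 zmax 0.069
[256. 239.] 98 r 0.053 ang 139.5 zmax 0.077
[280. 237.] 60 r 0.059 ang 69.5 zmax 0.053
[290. 247.] 151 r 0.036 ang -8.3 zmax 0.076
[242. 253.] 48 r 0.079 ang -165.5 zmax 0.069
[317. 254.] 52 r 0.102 ang -23.9 zmax 0.069
[280. 263.] 57 r 0.066 ang -85.8 zmax 0.069
```

View pics/scene_crop.png

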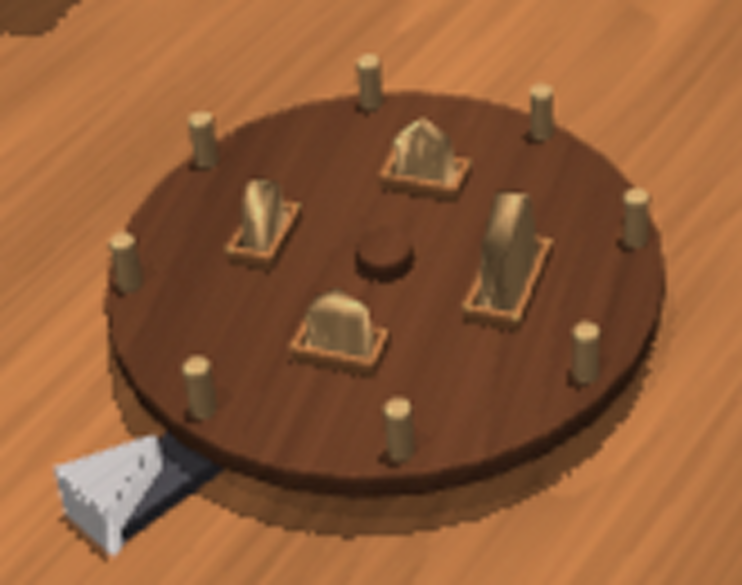

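Run:
```python
from h import *
from scipy.optimize import least_squares
im=cv2.imread("pics/scene0.png"); d=np.load("scene0.npy"); P=cloud("scene",d); z=P[...,2]
# peg tops: points z>.062, r 0.11..0.135
c=np.array([.5514,-.0900]); R=np.hypot(P[...,0]-c[0],P[...,1]-c[1])
m=((d>0)&(z>.066)&(R>.1)&(R<.135)).astype(np.uint8)
nn,l,s,ce=cv2.connectedComponentsWithStats(m)
Q=np.array([P[l==k][:,:2].mean(0) for k in range(1,nn) if s[k,4]>3]); print(len(Q))
def f(p):
    a=np.degrees(np.arctan2(Q[:,1]-p[1],Q[:,0]-p[0])); k=np.round((a-p[2])/45); t=np.radians(p[2]+45*k)
    return np.r_[Q[:,0]-p[0]-.122*np.cos(t),Q[:,1]-p[1]-.122*np.sin(t)]
o=least_squares(f,[*c,37.7],x_scale=[.01,.01,1]); print("axis,ang",o.x,"rms",np.sqrt(np.mean(o.fun**2)))
for n in("scene","side"):
    im=cv2.imread(f"pics/{n}0.png"); P=cloud(n,np.load(f"{n}0.npy"));z=P[...,2]
    hsv=cv2.cvtColor(im,cv2.COLOR_BGR2HSV)
    R=np.hypot(P[...,0]-o.x[0],P[...,1]-o.x[1])
    m=((z>.012)&(z<.04)&(R>.137)&(R<.195)&(hsv[...,1]<70)).astype(np.uint8)
    nn,l,s,ce=cv2.connectedComponentsWithStats(m);k=1+np.argmax(s[1:,4]);print(n,ce[k],s[k])
    p=P[l==k]; q=p[:,:2]-o.x[:2]; a=np.degrees(np.arctan2(q[:,1],q[:,0]));rr=np.hypot(*q.T)
    for lo in np.arange(.14,.19,.008):
        g=(rr>=lo)&(rr<lo+.008)&(p[:,2]>.026)
        if g.any(): print(lo.round(3),g.sum(),a[g].min().round(1),a[g].max().round(1),((a[g].min()+a[g].max())/2).round(1),p[g,2].max().round(3))
    (u0,v0),= [ce[k].astype(int)]
    cv2.imwrite(f"pics/{n}_ptr.png",cv2.resize(im[v0-30:v0+30,u0-40:u0+40],None,fx=8,fy=8,interpolation=cv2.INTER_CUBIC))
# bystanders
P=cloud("scene",np.load("scene0.npy"))
for nm,(u,v,w) in {"cup":(215,338,28),"box":(117,285,45),"bottle":(380,150,30),"black":(181,319,12)}.items():
    p=P[v-w:v+w,u-w:u+w].reshape(-1,3); p=p[(p[:,2]>.012)&(p[:,2]<.3)]; print(nm,p.min(0).round(3),p.max(0).round(3))
```

```text
8
axis,ang [ 0.55163107 -0.0889658  37.76574133] rms 0.0003447401734281863
scene [189.03986711 276.66777409] [177 267  24  23 301]
0.14 8 -103.4 -100.9 -102.1 0.033
0.148 19 -103.9 -100.0 -102.0 0.035
0.156 29 -105.1 -99.0 -102.0 0.034
0.164 37 -106.5 -98.3 -102.4 0.034
0.172 47 -106.6 -96.9 -101.7 0.035
0.18 50 -107.8 -96.7 -102.3 0.034
side [272.65367965 289.6017316 ] [264 278  17  21 231]
0.14 5 -102.6 -100.9 -101.8 0.032
0.148 10 -103.8 -99.8 -101.8 0.034
0.156 22 -105.1 -98.9 -102.0 0.034
0.164 28 -105.9 -98.1 -102.0 0.035
0.172 34 -106.4 -97.3 -101.8 0.034
0.18 45 -106.7 -96.6 -101.7 0.034
cup [ 0.576 -0.384  0.012] [ 0.696 -0.312  0.083]
box [ 0.335 -0.402  0.012] [ 0.478 -0.287  0.048]
bottle [0.531 0.265 0.012] [0.724 0.56  0.157]
black [ 0.55  -0.342  0.012] [ 0.579 -0.33   0.04 ]
```

King confirmed in the crop at (278,228): its top is 96 mm above the table, which is 38 + 58, and the others reach 76–78 mm.
- **Axis:** (0.5516, -0.0890), from the pegs at 0.3 mm rms.
- **King direction:** 15.3°.
- **Pointer direction:** -102.0° in both views.
- **Turn needed:** -117.3°, clockwise.

Next I check which peg and tool direction the arm can follow through the whole turn.

```bash
cat >> h.py <<'E'
A=np.array([.55163,-.08897])
def pose(phi,z,sg,rad=.122):
    p=np.radians(phi); x=sg*np.array([np.sin(p),-np.cos(p),0]); zz=np.array([0,0,-1.])
    return np.array([A[0]+rad*np.cos(p),A[1]+rad*np.sin(p),z]), np.stack([x,np.cross(zz,x),zz],1)
E
python3 - <<'E'
from h import *
from workcell import r
for k in range(8):
    for sg in(1,-1):
        th=37.77+45*k; out=[]
        for ph in np.r_[th+14,np.arange(th+6,th-112,-12)]:
            q=r.inverse_kinematics(*pose(ph,.068,sg)); out.append(q)
        bad=sum(q is None for q in out); 
        if bad: print(k,sg,"bad",bad);continue
        Q=np.array(out); print(k,sg,"q1 %.2f %.2f"%(Q[:,0].min(),Q[:,0].max()),"q6",Q[:,5].round(2),"step",np.abs(np.diff(Q,axis=0)).max().round(2))
E
```

```text
0 1 bad 2
0 -1 q1 -0.36 -0.03 q6 [-0.93 -0.81 -0.63 -0.45 -0.28 -0.11  0.06  0.24  0.41  0.58  0.76] step 0.18
1 1 bad 2
1 -1 q1 -0.23 0.01 q6 [-1.68 -1.54 -1.33 -1.14 -0.95 -0.77 -0.59 -0.41 -0.24 -0.07  0.11] step 0.2
2 1 q1 -0.09 0.01 q6 [0.58 0.75 0.99 1.23 1.45 1.66 1.86 2.05 2.24 2.42 2.6 ] step 0.24
2 -1 q1 -0.09 0.01 q6 [-2.56 -2.39 -2.15 -1.92 -1.69 -1.48 -1.28 -1.09 -0.9  -0.72 -0.54] step 0.24
3 1 q1 -0.29 0.01 q6 [-0.41 -0.24  0.03  0.3   0.56  0.81  1.05  1.28  1.5   1.71  1.91] step 0.27
3 -1 bad 1
4 1 q1 -0.42 -0.01 q6 [-1.32 -1.17 -0.94 -0.69 -0.43 -0.17  0.1   0.37  0.62  0.87  1.11] step 0.27
4 -1 bad 2
5 1 q1 -0.43 -0.17 q6 [-2.09 -1.96 -1.76 -1.56 -1.34 -1.12 -0.88 -0.63 -0.37 -0.1   0.17] step 0.27
5 -1 bad 2
6 1 q1 -0.43 -0.29 q6 [-2.76 -2.64 -2.47 -2.29 -2.1  -1.91 -1.71 -1.5  -1.29 -1.06 -0.82] step 0.24
6 -1 q1 -0.43 -0.29 q6 [0.38 0.5  0.67 0.85 1.04 1.23 1.43 1.64 1.85 2.08 2.33] step 0.24
7 1 bad 2
7 -1 q1 -0.43 -0.15 q6 [-0.27 -0.15  0.02  0.19  0.37  0.54  0.72  0.9   1.09  1.28  1.48] step 0.2
```

Run:
```python
from h import *
from workcell import r,observe,camera
r.command_gripper(0.0); print("open",observe()["opening"])
th=37.77
r.move_to(*pose(th+16,.24,-1))
p,a=pose(th+16,.068,-1)
hit=r.move_linear(p,None,.1,guard=8); s=observe(); print(hit,s["position"].round(4) if hasattr(s["position"],"round") else s["position"],s["t"])
if not hit:
    for ph in (th+10,th+4):
        p,a=pose(ph,.068,-1); h=r.move_linear(p,a,.05,guard=15); s=observe(); print(ph,h,np.round(s["contact_force"],1),round(s["t"],1))
    for n in("scene","side"): cv2.imwrite(f"pics/{n}1.png",camera(n)[0])
```

```text
open 0.0007192602732133131
False [0.624  0.0095 0.0686] 5.875
47.77 False [-0.6 -1.2 -0.7] 6.3
41.77 False [ 0.3 -0.6 -0.5] 6.7
```

View pics/scene1.png

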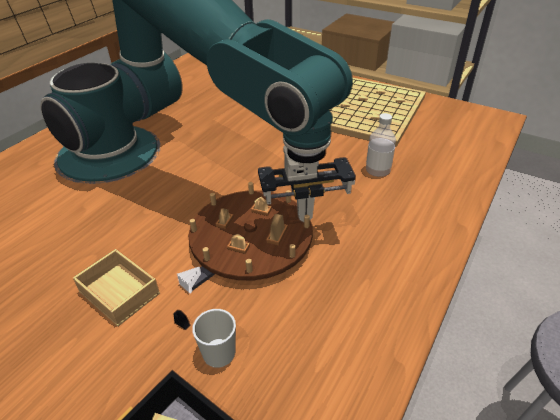

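View pics/side1.png

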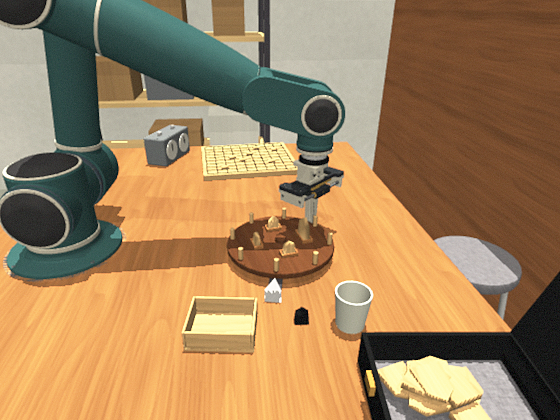

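The fingertips (306,210) are behind the peg and the plate has begun to turn. All the pieces still stand, so I push on and stop short.

```bash
cat >> h.py <<'E'
def plate_angle(n,tag):
    from workcell import camera
    from scipy.optimize import least_squares
    im,d=camera(n); cv2.imwrite(f"pics/{tag}.png",im); P=cloud(n,d); z=P[...,2]
    R=np.hypot(P[...,0]-A[0],P[...,1]-A[1])
    m=((d>0)&(z>.064)&(z<.075)&(R>.1)&(R<.135)).astype(np.uint8)
    nn,l,s,ce=cv2.connectedComponentsWithStats(m)
    Q=np.array([P[l==k][:,:2].mean(0) for k in range(1,nn) if 3<s[k,4]<90])
    a=np.degrees(np.arctan2(Q[:,1]-A[1],Q[:,0]-A[0])); return (a%45).round(1), np.hypot(*(Q-A).T).round(3)
E
python3 - <<'E'
from h import *
from workcell import r,observe
th=37.77
for ph in np.linspace(th+4,-67.5-5.5+0,11)[1:]:
    p,a=pose(ph,.068,-1); h=r.move_linear(p,a,.045,guard=20); s=observe(); print(round(ph,1),h,np.round(s["contact_force"],1),round(s["t"],1))
    if h: break
r.pause(.3)
print(plate_angle("scene","scene2")); print(plate_angle("side","side2"))
E
```

```text
30.3 False [-0.9  0.1 -0.6] 7.5
18.8 False [ 0.   0.1 -0.4] 8.2
7.3 False [-0.2  0.3  0.3] 8.9
-4.1 False [-0.  -0.4  0.9] 9.6
-15.6 False [ 0.1 -0.  -0.4] 10.2
-27.1 False [-0.3  0.9  0.1] 10.9
-38.6 False [-0.3  0.7 -0.7] 11.6
-50.0 False [-0.9 -0.3  0.3] 12.3
-61.5 False [0.1 0.4 0.6] 13.0
-73.0 False [-0.1  0.   0.2] 13.7
(array([ 9.3,  9.8,  9. ,  9.3,  9.8, 20.7,  9. ]), array([0.122, 0.123, 0.122, 0.122, 0.122, 0.121, 0.122]))
(array([ 9. ,  8.7, 10.4,  9.5, 11.7,  9.7]), array([0.122, 0.121, 0.124, 0.122, 0.12 , 0.121]))
```

View pics/scene2.png

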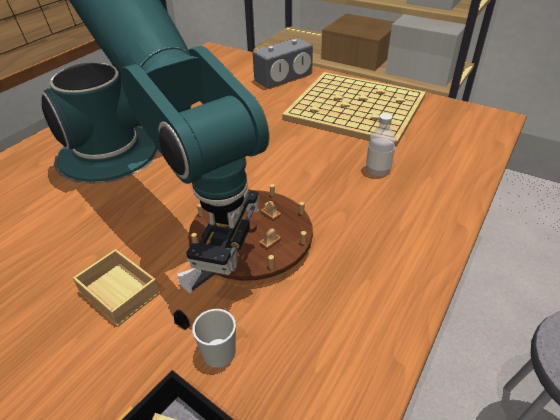

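I didn't stop short as planned: the contact offset was larger than I had assumed. The plate is now about 1° past the target. I back off, lift clear and measure with open views.

```bash
cat >> h.py <<'E'
def pointer(n,tag):
    im=cv2.imread(f"pics/{tag}.png")
E
python3 - <<'E'
from h import *
from workcell import r,observe
p,a=pose(-64,.068,-1); r.move_linear(p,a,.08)
p[2]=.24; r.move_linear(p,None,.15)
p,a=pose(30,.26,-1,.25); r.move_to(p,a)
print(plate_angle("scene","scene3")); print(plate_angle("side","side3")); print(observe()["t"])
im=cv2.imread("pics/scene3.png"); cv2.imwrite("pics/s3c.png",cv2.resize(im[170:300,165:330],None,fx=4.5,fy=4.5,interpolation=cv2.INTER_CUBIC))
E
```

```text
(array([9.2, 9.5, 9.5, 9.1, 9.4, 9.9, 9. , 9.4]), array([0.121, 0.122, 0.122, 0.121, 0.122, 0.122, 0.122, 0.123]))
(array([9.1, 9. , 8.8, 9.4, 9.2, 9.6, 9.8, 9.7]), array([0.121, 0.122, 0.121, 0.121, 0.121, 0.122, 0.121, 0.122]))
17.0583
```

View pics/s3c.png

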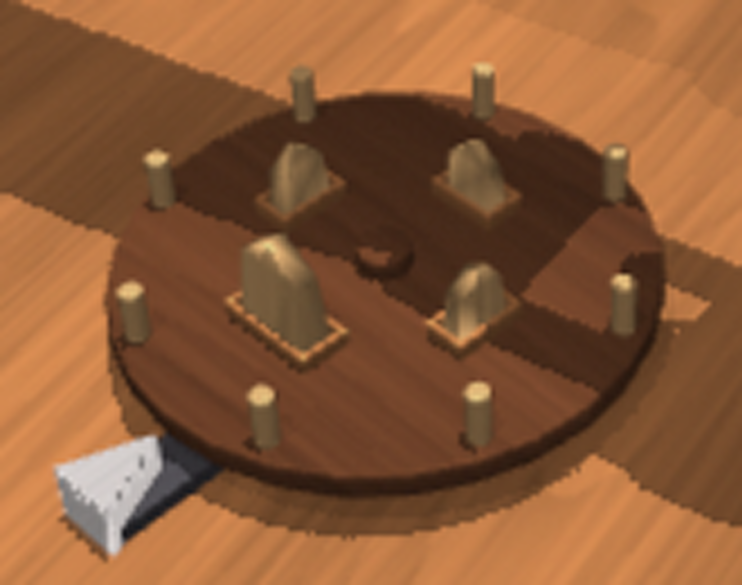

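View pics/scene3.png

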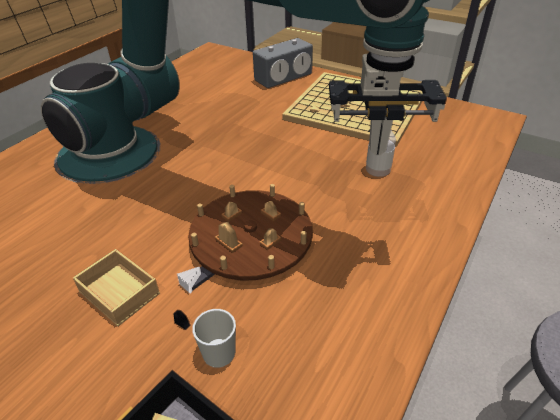

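The king is at -103.1° and the pointer at -102.0°, so it is 1.1° off (about 1.2 mm at the king's radius), within the holder's play. I do one last check on the bystanders and then hand in.

Run:
```python
from h import *
from workcell import r,observe,camera
for n in("scene","side"):
    im,d=camera(n); cv2.imwrite(f"pics/{n}4.png",im); P0=cloud(n,np.load(f"{n}0.npy")); P=cloud(n,d)
    for nm,(lo,hi) in {"cup":((.56,-.40),(.71,-.305)),"box":((.32,-.42),(.49,-.28)),"bottle":((.53,.2),(.75,.36))}.items():
        o=[]
        for Q in(P0,P):
            q=Q.reshape(-1,3); q=q[(q[:,2]>.042 if nm!="bottle" else q[:,2]>.03)&(q[:,2]<.18)&(q[:,:2]>lo).all(1)&(q[:,:2]<hi).all(1)]; o.append((len(q),np.median(q,0).round(4) if len(q) else None))
        print(n,nm,o)
s=observe(); print(np.round(s["contact_force"],1),np.abs(s["qd"]).max(),s["t"])
```

```text
scene cup [(1246, array([ 0.6573, -0.3462,  0.0665])), (1233, array([ 0.6571, -0.3466,  0.0666]))]
scene box [(549, array([ 0.4115, -0.3525,  0.0446])), (535, array([ 0.4122, -0.349 ,  0.0446]))]
scene bottle [(1130, array([0.6964, 0.2807, 0.0939])), (505, array([0.71  , 0.2787, 0.0593]))]
side cup [(1137, array([ 0.6606, -0.3481,  0.0653])), (1139, array([ 0.6608, -0.3484,  0.0651]))]
side box [(574, array([ 0.4062, -0.3571,  0.0449])), (570, array([ 0.4074, -0.3575,  0.0448]))]
side bottle [(649, array([0.6862, 0.2815, 0.0892])), (644, array([0.6865, 0.2812, 0.0889]))]
[ 0.1  0.1 -0.5] 0.0036204608643580437 17.1583
```

View pics/side3.png

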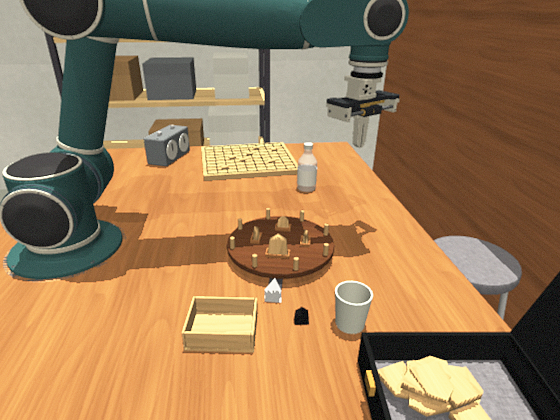

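The side view shows the king at (278,245) right behind the pointer at (273,291), all four pieces standing, the cup, box and bottle where they were, and the hand clear.

```bash
python3 -c "
from workcell import r
r.close_job()"
```

```text
the job is handed in; nothing more can be done
```

The king now stands in front of the steel pointer. I turned the plate about 118° clockwise by pushing one peg with closed fingertips at about 0.045 m/s. Then I backed off, lifted the hand clear and handed the job in at about 17 s of the 58 s allowed.

- **Alignment:** the king is at -103.1° and the pointer at -102.0°, so it sits 1.1° (about 1.2 mm) past centre. I had meant to stop short and approach the last few degrees slowly. The contact offset was larger than I assumed, so it overshot slightly. I left it, because the error is within the king's 2 mm of play.
- **Pieces:** all four stood in their holders in both the scene and side pictures, and no push met the force guard.
- **Bystanders:** the side view puts the cup, box and bottle within about 1 mm of where they started. The scene view agrees for the cup. Its box median shifted 3.5 mm along y, which I put down to sampling of the thin rim. The gripper blocked its view of the bottle, so only the side view checks the bottle.
- **At hand-in:** the arm was still and touching nothing.

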